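# Tip the weld nuts out of a divided tray

## Task

Lift the divided tray by its post and tip it towards one corner over the steel dish, so that the two square weld nuts slide out of their compartment into the dish. Everything else in the tray must stay in its own compartment. Then stand the tray flat on the bench again, let go of it, and leave the other things on the bench as they were.

Things in the scene. Friction and masses are not known exactly. Their poses are not given: they have to be found in the camera images.
- tray_post (a point): square aluminium post, 24 x 24 mm, standing in the middle of the loose divided tray as its handle; its top is 77 mm above the tray's underside. This point is on the post's axis, 54 mm above the tray's underside, a good place to grip; tray walls and contents below reach no higher than 30 mm. Axes: z up the post, x and y square to the post's faces and along the tray's walls
- tray_base (a point): centre of the divided tray's underside (axes as tray_post): a low dark grey tray 150 x 150 mm, 30 mm high, floor and walls 4 mm, 0.28 to 0.48 kg plus 0.2 kg of contents. Two dividers cross in the middle and make four equal square compartments. It stands flat on the bench at any turn. Nothing is fixed in it: parts begin to slide when it leans 10 to 15 degrees
- nut_corner (a point): tip of the tray's corner at the square nuts' compartment, on the floor's upper face, at x +75, y +75, z -50 mm from tray_post. Near each of the tray's four corners both outer walls stop 36 mm short, so each compartment has an opening 51 mm across on bare floor, with no sill: parts run out there when the tray leans 35 to 45 degrees straight towards that corner
- dish: round steel parts dish, held fast to the bench by its magnetic foot (it does not move): 168 mm across the rim, 162 mm inside the rim, rim 42 mm above the bench, inside floor 16 mm above the bench and 134 mm across, sloping sides. Origin on the bench under its centre, z up; its turn has no meaning. It stands to one side of the tray, left or right, at least 220 mm between centres
- nut1: square weld nut, bright steel, 20 x 20 x 10 mm, 25 g, with a round hole through it; origin at the centre of its underside. One of two that start in the tray's compartment on the +x, +y side of tray_post
- nut2: square weld nut, bright steel, 20 x 20 x 10 mm, 25 g, with a round hole through it; origin at the centre of its underside. One of two that start in the tray's compartment on the +x, +y side of tray_post
- washer1: plain round washer, steel, 28 mm across, 5 mm thick; origin at the centre of its underside. One of two in the tray's compartment on the -x, +y side of tray_post
- bar1: short flat steel bar, 44 x 12 x 8 mm; origin at the centre of its underside, x along its length. One of two in the tray's compartment on the -x, -y side of tray_post
- washer2: plain round washer, steel, 28 mm across, 5 mm thick; origin at the centre of its underside. One of two in the tray's compartment on the -x, +y side of tray_post
- bar2: short flat steel bar, 44 x 12 x 8 mm; origin at the centre of its underside, x along its length. One of two in the tray's compartment on the -x, -y side of tray_post
- bracket: small steel angle bracket, base 36 x 28 x 4 mm with one upright flange, 22 mm high in all; origin at the centre of its underside. Alone in the tray's compartment on the +x, -y side of tray_post
- marker: soapstone holder, an aluminium pen 125 mm long, 12 mm thick, lying on the bench about 135 mm beyond the dish's centre (further from the robot); a bystander. Origin on the bench under its middle, x along it
- wire_brush: wire brush, 220 mm long, lying beyond the tray and dish near the far side of the bench; a bystander. Origin underneath it, x along it
- hammer: hammer lying to the robot's right; a bystander. Origin underneath it, x along it
- coupon: welded practice piece: a plate 110 x 100 x 8 mm with a second plate standing on it, 73 mm high in all, at the far right of the bench; a bystander. Origin at the centre of its underside
- bottle: clear plastic bottle with a cap, 66 mm across, 170 mm high, standing to the robot's left; a bystander. Origin at the centre of its underside

How it is judged:
By the outcome, as a careful person would: the job done as asked, in the order asked, and still so for the second after the job is handed in, with the robot touching nothing.
It also fails if it takes over 64 s, if anything falls off the work surface, if the arm or the gripper's body presses on something with over 40 N, if the wrist force passes 120 N, or if a joint passes its speed limit or range.

## Robot

A 6-joint arm with a two-finger parallel gripper is mounted at the origin on the work surface. World frame = base frame: x ahead of the robot, y to its left, z up, the work surface at z = 0. Lengths are in m, angles in degrees, forces in N, time in s.
With the tool pointing down it reaches from about 0.3 to 1 m from the base axis. Payload 5.1 kg.
Tool frame: the origin (TCP) lies midway between the tips of the shut fingers; the grasp point (between the pads) lies 19 mm behind it; z points along the fingers, y is the direction in which the jaws open and shut (so a half turn about z gives the same grasp; the last joint's range is limited). The gripper opens to 95 mm and grips with 3 to 60 N. Pads are 20 mm wide; open, the fingers measure 119 mm over their backs; the gripper's body (75 mm by 180 mm) begins 59 mm behind the grasp point.
Start: joints at [59.897, 7.093, 94.555, -0, 78.352, -4.733], TCP at [0.279, 0.587, 0.215] pointing down, gripper open.
Joint ranges: [-149.61, 149.61], [-58.7, 133.49], [1.44, 155.28], [-77.14, 257.14], [18.33, 153.61], [-166.67, 166.67]. Speed limits (degrees/s): [147.25, 147.25, 180, 180, 180, 180].

## Interface

Orientations are given as a 3x3 rotation matrix whose columns are the frame's x, y, z axes.
In Python, from station import status, viewer, bot gives the robot as it stands.
- The arm moves only by the shell command python3 -m jog 'ROWS'. ROWS is JSON, one flat list of numbers, 7 for each row, row after row: the finger opening in cm, from 0 to 9.51, then the shift along the tool's x, y, z in cm, then the turn, a rotation vector about the tool's x, y, z in degrees. In form: [gripper, tx, ty, tz, rx, ry, rz, gripper, tx, ty, tz, rx, ry, rz, ...]. A call has 1 to 12 rows; each row shifts and turns the commanded pose from where the row before left it, along the tool's axes as they then stand; what a row does not reach is not made up. A row lasts 1/8 s, in which the tool goes at most 62.5 mm and 10.7 degrees, less where a joint would pass 70% of its speed; a pose out of reach is approached as far as the arm can. A call with a gripper value outside its range is refused whole. The fingers move at their own pace and stop on an object; the grip force is fixed at half the most. Time passes only in rows, so rows that do not move let the fingers close. It gives the time, the measured TCP pose, the force and the opening at its end, in the units of the state.
- status.sense(): the state, without advancing time (a new reading comes with each control period).
- viewer.capture(name): name is "scene" or "top" or "wrist"; returns a dict with "image" (480x640x3 uint8, red, green, blue), "range_z" (480x640 float32, m along the optical axis (not along the pixel's ray), 0 where there is no reading), "mtx" (3x3 intrinsics, pixels), "cam_to_world" (4x4, takes a point from camera to world coordinates); the wrist camera has in their place "tool_from_camera" (4x4, takes a point from camera to tool coordinates, whose origin is the TCP and whose axes are the flange's). Camera axes: x right, y down, z forward; pixel columns grow to the right and rows downward; lengths in m; the calibration is good to about 2 mm. The wrist camera is an equidistant fisheye: a pixel r from the principal point sees the ray r / f radians off the axis. A picture is of the moment at which its call begins: read the wrist's pose just before it.
- bot.sign_off(): hands the job in, once; it reports no verdict.
The state is a dict: "time": time; "joint_pos": joint angles; "qd": joint speeds; "effort": joint torques, N m; "position": TCP position; "tool_rot": TCP orientation; "wrist_force": force on the tool from outside, world axes, zero at the start; "moment": the same for the moment, N m; "grip_width": finger opening in m.
Only numpy, scipy, OpenCV 4.12 (cv2) and the standard library are available. Lean on these libraries where they do the work, as an engineer would, in place of code of your own. Each camera call takes 0.05 s, during which the arm holds its last target.

## Working session

There is one attempt and no reset: what is moved stays moved. The work goes in short steps, Python scripts to look and compute and a shell command to move; the robot and the scene stay as the last step left them, time stands still between calls to the robot, and variables do not carry over. Pictures are saved under pics/ and viewed, and the job is handed in when it is done.

```bash
ls; mkdir -p pics; python3 - <<'E'
from station import status, viewer, bot
import cv2
s=status.sense(); print(s)
for n in ("scene","top","wrist"):
    c=viewer.capture(n); cv2.imwrite(f"pics/{n}0.png",c["image"][:,:,::-1]); print(n,c["mtx"],c.get("cam_to_world",c.get("tool_from_camera")))
E
```

```text
pics
{'time': 0.0, 'joint_pos': array([ 5.98955503e+01,  7.13489466e+00,  9.46310674e+01, -3.01669352e-04,
        7.83520268e+01, -4.73162187e+00]), 'qd': array([ 0.05273293,  0.0142581 , -0.00615597,  0.06439605, -0.05210921,
        0.03478073]), 'effort': array([-5.94431913e-05, -4.17595911e+01, -3.59935963e+01,  7.73000764e-02,
        4.87855473e-02, -1.79502549e-04]), 'position': array([0.27823297, 0.58675092, 0.21340235]), 'tool_rot': array([[-9.03538984e-01,  4.28504663e-01, -1.02843419e-03],
       [ 4.28505865e-01,  9.03537238e-01, -1.78410550e-03],
       [ 1.64731057e-04, -2.05269895e-03, -9.99997880e-01]]), 'wrist_force': array([-0.28571974, -0.21537117,  0.52750024]), 'moment': array([-0.01825809, -0.0228433 ,  0.00834849]), 'grip_width': 0.09516386495165814}
scene [[453.08806524   0.         322.59498215]
 [  0.         453.08806524 241.14446368]
 [  0.           0.           1.        ]] [[-3.67868471e-01  7.80557593e-01 -5.05373756e-01  1.13283896e+00]
 [ 9.29877245e-01  3.09408048e-01 -1.98984846e-01  2.17494810e-01]
 [ 1.04757521e-03 -5.43135806e-01 -8.39644209e-01  9.91663469e-01]
 [ 0.00000000e+00  0.00000000e+00  0.00000000e+00  1.00000000e+00]]
top [[591.58992322   0.         324.59520739]
 [  0.         591.58992322 244.441845  ]
 [  0.           0.           1.        ]] [[-0.02377435 -0.99068798  0.13406011  0.37424168]
 [-0.99962298  0.02171494 -0.01680333  0.01860679]
 [ 0.01373575 -0.13440905 -0.99083073  1.40013616]
 [ 0.          0.          0.          1.        ]]
wrist [[371.64829954   0.         316.94792122]
 [  0.         371.64829954 238.36295119]
 [  0.           0.           1.        ]] [[-1.27859717e-03 -9.56083929e-01 -2.93090235e-01  8.36413988e-02]
 [ 9.99998486e-01 -1.56848983e-03  7.54077269e-04  1.42480299e-03]
 [-1.18067021e-03 -2.93088827e-01  9.56084487e-01 -1.69782012e-01]
 [ 0.00000000e+00  0.00000000e+00  0.00000000e+00  1.00000000e+00]]
```

View pics/scene0.png

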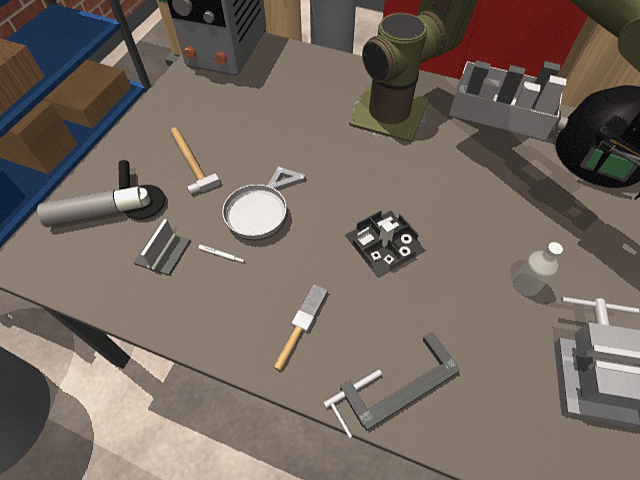

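View pics/top0.png

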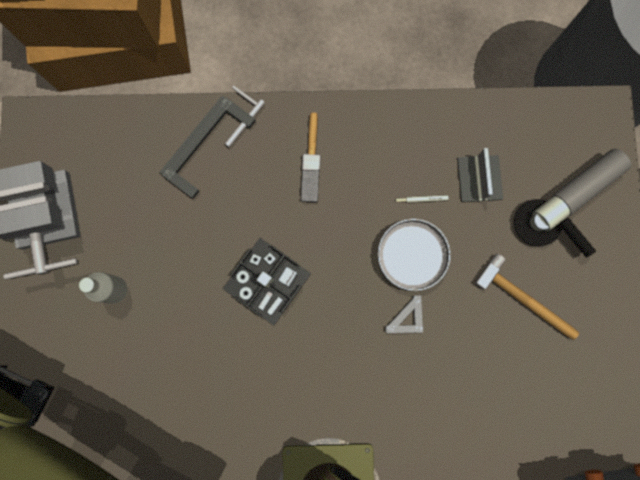

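View pics/wrist0.png

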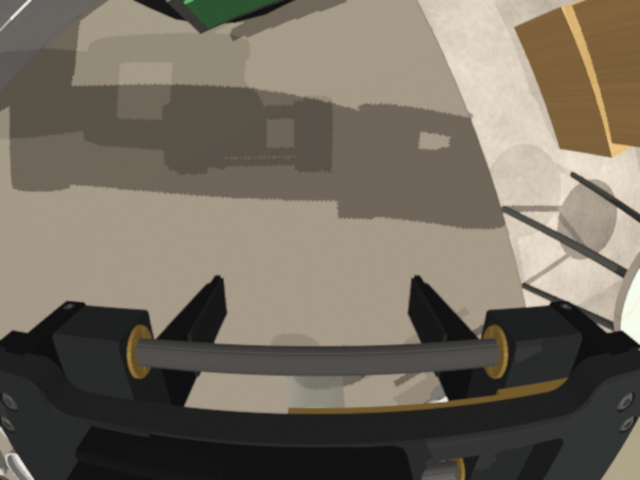

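The top view shows the tray at about (267,281) and the dish at (414,255). The nuts' compartment is at the tray's far corner (about (262,257)), with washers on the left, bars near the robot and the bracket on the right. A triangular piece lies at (408,318). Next I'll measure these.

```bash
cat > h.py <<'E'
import numpy as np, cv2
def pts(c,u,v,z):
    K=c["mtx"];T=c["cam_to_world"]
    u=np.atleast_1d(u).astype(float);v=np.atleast_1d(v).astype(float)
    d=np.stack([(u-K[0,2])/K[0,0],(v-K[1,2])/K[1,1],np.ones_like(u)],-1)@T[:3,:3].T
    o=T[:3,3]
    return o+d*((z-o[2])/d[:,2])[:,None]
def cloud(c):
    K=c["mtx"];T=c["cam_to_world"];Z=c["range_z"]
    v,u=np.mgrid[:480,:640]
    p=np.stack([(u-K[0,2])/K[0,0]*Z,(v-K[1,2])/K[1,1]*Z,Z],-1)@T[:3,:3].T+T[:3,3]
    p[Z==0]=np.nan
    return p
def crop(c,u0,u1,v0,v1,k,name):
    im=c["image"][v0:v1,u0:u1,::-1]
    cv2.imwrite(name,cv2.resize(im,None,fx=k,fy=k,interpolation=cv2.INTER_CUBIC))
E
python3 - <<'E'
from station import status, viewer
from h import *
c=viewer.capture("top"); s=viewer.capture("scene")
np.savez("c0.npz",**{f"t_{k}":v for k,v in c.items()},**{f"s_{k}":v for k,v in s.items()})
crop(c,212,322,228,335,5,"pics/tray0.png"); crop(s,335,435,195,285,7,"pics/trays0.png")
P=cloud(c); print("tri",np.round(P[[318,325,332,330],[408,405,410,395]],3))
# dish: bright
hsv=cv2.cvtColor(c["image"],cv2.COLOR_RGB2HSV)
z=P[...,2]; m=((z>.03)).astype(np.uint8); m[:, :370]=0; m[:,460:]=0; m[:205]=0; m[300:]=0
v,u=np.nonzero((z>.034)*m); (cx,cy),r=cv2.minEnclosingCircle(np.stack([u,v],1).astype(np.float32)); print("rim px",cx,cy,r,pts(c,cx,cy,.042))
k=P[v,u]; print("rim pts",k[:,:2].min(0),k[:,:2].max(0),np.nanmax(k[:,2]))
# tray floor mask
g=c["image"].max(2); m=((g<75)).astype(np.uint8); m[:,:215]=0; m[:,320:]=0;m[:230]=0;m[335:]=0
m=((z>.018)&(m*0+1>0)).astype(np.uint8); m[:,:215]=0; m[:,320:]=0;m[:230]=0;m[335:]=0
v,u=np.nonzero(m);rect=cv2.minAreaRect(P[v,u][:,:2].astype(np.float32)*1000); print("walls rect",rect)
v,u=np.nonzero(m*(z>.06)); k=P[v,u]; print("post",len(u),k.mean(0), cv2.minAreaRect(k[:,:2].astype(np.float32)*1000), u.mean(),v.mean())
# marker etc heights around
E
```

```text
tri [[ 0.385 -0.197  0.002]
 [ 0.369 -0.189  0.001]
 [ 0.352 -0.201  0.   ]
 [ 0.358 -0.163  0.017]]
rim px 413.5 254.5 36.31125259399414 [[ 0.52997886 -0.20978195  0.042     ]]
rim pts [ 0.44759427 -0.29284218] [ 0.61452562 -0.1272283 ] 0.051294480318061275
walls rect ((479.8586730957031, 134.5770721435547), (150.388916015625, 149.86785888671875), 53.18223571777344)
post 123 [0.47919912 0.13380538 0.07560991] ((479.58123779296875, 134.22679138183594), (24.550901412963867, 23.556880950927734), 55.41333770751953) 263.9186991869919 278.6341463414634
```

View pics/tray0.png

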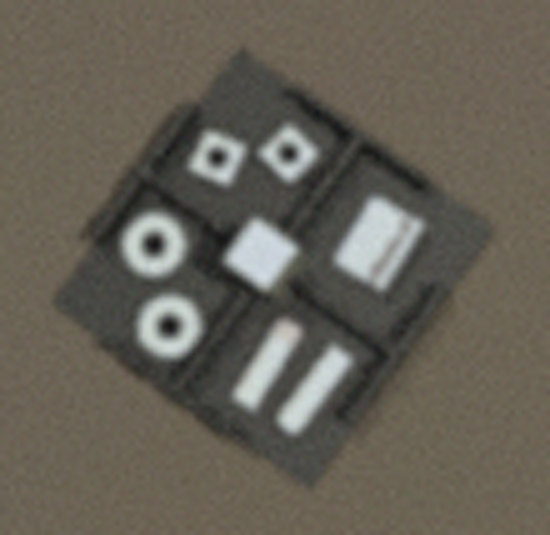

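View pics/trays0.png

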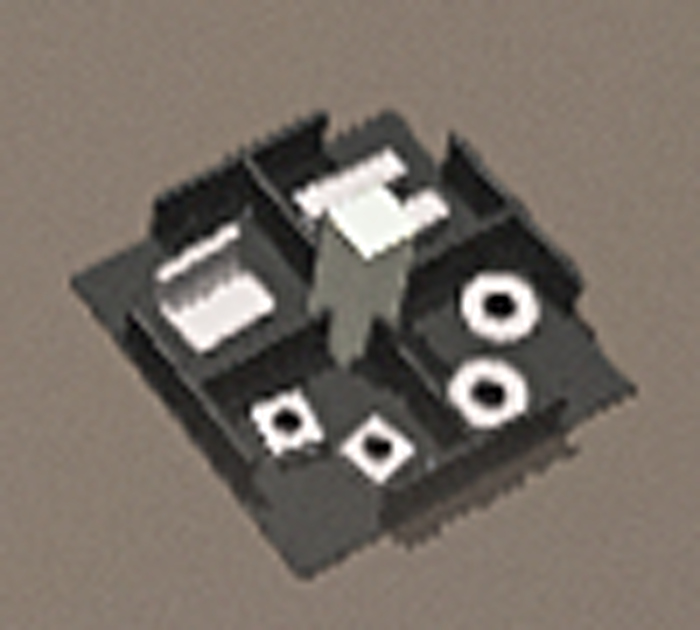

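The tray centre is at (0.480, 0.1345), with tray y at about 53.2° and the nut corner pointing along 8.2°. The dish is at (0.530, -0.210). I'll turn the jaws to match the post, then move above the tray.

```bash
python3 -m jog '[9.5,0,0,0,0,0,5.7, 9.5,0,0,0,0,0,5.7, 9.5,-4.32,-2.42,0,0,0,0, 9.5,-4.32,-2.42,0,0,0,0, 9.5,-4.32,-2.42,0,0,0,0, 9.5,-4.32,-2.42,0,0,0,0, 9.5,-4.32,-2.42,0,0,0,0, 9.5,-4.32,-2.42,0,0,0,0, 9.5,-4.32,-2.42,0,0,0,0, 9.5,-4.32,-2.42,0,0,0,0, 9.5,-4.32,-2.42,0,0,0,0, 9.5,-4.32,-2.42,0,0,0,0]'
python3 -m jog '[9.5,0,0,0,0,0,0, 9.5,0,0,0,0,0,0]'
cat >> h.py <<'E'
def need(s,p,yaw_y):
    R=s["tool_rot"]; d=R.T@(np.array(p)-s["position"])*100
    print("t",round(s["time"],2),"pos",s["position"].round(4),"yaw_y",np.degrees(np.arctan2(R[1,1],R[0,1])).round(2),"z",R[:,2].round(4),"q",s["joint_pos"].round(1),"F",s["wrist_force"].round(1),"w",round(s["grip_width"],4))
    print("tool shift cm",d.round(2),"rz",(np.degrees(np.arctan2(R[1,1],R[0,1]))-yaw_y).round(2))
E
python3 - <<'E'
from station import status,viewer
from h import *
need(status.sense(),[.4797,.1345,.038],53.2)
c=viewer.capture("top"); cv2.imwrite("pics/top1.png",c["image"][:,:,::-1])
s=viewer.capture("scene"); crop(s,300,460,90,290,3,"pics/s1.png")
E
```

```text
time: 1.75
position: [0.4801, 0.1333, 0.2148]
tool_rot: [[-0.801, 0.599, 0.001], [0.599, 0.801, 0.0], [-0.0, 0.0, -1.0]]
wrist_force: [0.2, 0.0, 1.2]
grip_width: 0.095
time: 2.0
position: [0.4795, 0.135, 0.2146]
tool_rot: [[-0.801, 0.599, -0.0], [0.599, 0.801, 0.0], [0.001, 0.0, -1.0]]
wrist_force: [-0.8, 0.2, 0.2]
grip_width: 0.0951
t 2.0 pos [0.4795 0.135  0.2146] yaw_y 53.2 z [-4.e-04  4.e-04 -1.e+00] q [  9.5 -12.6 113.5   0.   79.1 -43.7] F [-0.8  0.2  0.2] w 0.0951
tool shift cm [-0.06 -0.03 17.66] rz 0.0
```

```bash
python3 -m jog '[9.5,0,0,4,0,0,0, 9.5,0,0,4,0,0,0, 9.5,0,0,4,0,0,0, 9.5,0,0,3,0,0,0, 9.5,0,0,1.5,0,0,0, 9.5,0,0,1.1,0,0,0, 9.5,0,0,0,0,0,0]'
python3 - <<'E'
from station import status,viewer
from h import *
need(status.sense(),[.4797,.1345,.038],53.2)
c=viewer.capture("wrist"); cv2.imwrite("pics/w2.png",c["image"][:,:,::-1])
E
```

```text
time: 2.98
position: [0.4797, 0.1351, 0.0387]
tool_rot: [[-0.801, 0.598, -0.0], [0.598, 0.801, -0.0], [0.0, -0.0, -1.0]]
wrist_force: [-0.1, -0.6, 0.1]
grip_width: 0.0953
t 2.98 pos [0.4797 0.1351 0.0387] yaw_y 53.26 z [-2.e-04 -0.e+00 -1.e+00] q [  9.6  -1.7 121.8  -0.   59.9 -43.7] F [-0.1 -0.6  0.1] w 0.0953
tool shift cm [-0.04 -0.05  0.07] rz 0.06
```

View pics/w2.png

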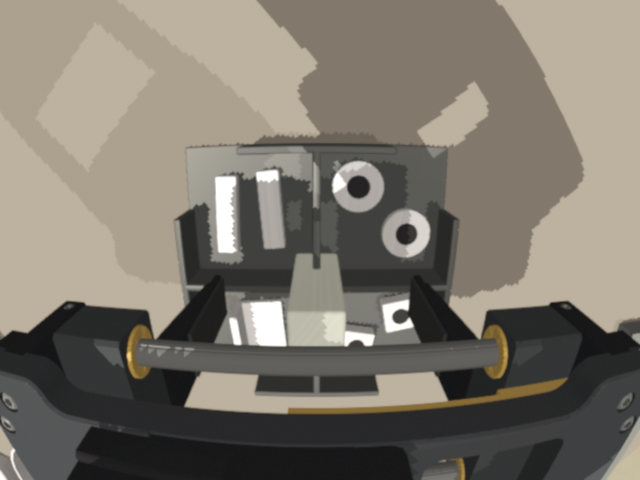

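The jaws straddle the post, which is centred at about column 318. The nuts sit on the tool -x/+y side, as planned. I'll close now, then lift.

```bash
python3 -m jog '[0,0,0,0,0,0,0, 0,0,0,0,0,0,0, 0,0,0,0,0,0,0, 0,0,0,0,0,0,0, 0,0,0,0,0,0,0, 0,0,0,0,0,0,0, 0,0,0,0,0,0,0, 0,0,0,0,0,0,0]'
python3 -m jog '[0,0,0,-0.3,0,0,0, 0,0,0,-0.7,0,0,0, 0,0,0,-1,0,0,0, 0,0,0,-1.5,0,0,0, 0,0,0,-2,0,0,0, 0,0,0,-2,0,0,0, 0,0,0,-2,0,0,0, 0,0,0,-2,0,0,0, 0,0,0,-1.5,0,0,0, 0,0,0,-1,0,0,0, 0,0,0,0,0,0,0]'
python3 - <<'E'
from station import status,viewer
from h import *
need(status.sense(),[.4427,-.1754,.178],23.4)
c=viewer.capture("wrist"); cv2.imwrite("pics/w3.png",c["image"][:,:,::-1])
E
```

```text
time: 4.03
position: [0.4797, 0.1348, 0.0386]
tool_rot: [[-0.801, 0.599, -0.0], [0.599, 0.801, -0.0], [0.0, -0.0, -1.0]]
wrist_force: [-0.0, -0.0, 0.4]
grip_width: 0.0238
time: 5.4
position: [0.4802, 0.1349, 0.1796]
tool_rot: [[-0.801, 0.599, 0.002], [0.599, 0.801, 0.0], [-0.001, 0.001, -1.0]]
wrist_force: [0.1, 0.4, -5.1]
grip_width: 0.0238
t 5.4 pos [0.4802 0.1349 0.1796] yaw_y 53.23 z [ 1.6e-03  3.0e-04 -1.0e+00] q [  9.5 -11.1 115.7   0.   75.3 -43.7] F [ 0.1  0.4 -5.1] w 0.0238
tool shift cm [-15.58 -27.1    0.14] rz 29.83
```

View pics/w3.png

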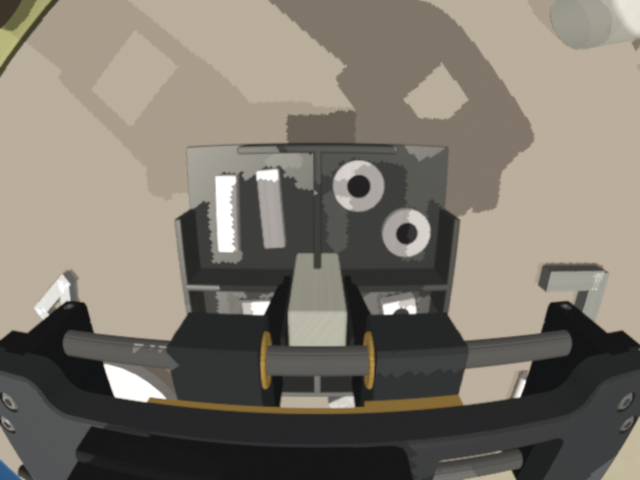

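Held firmly, and the contents haven't moved. I'll turn the tray about -30° so the nut corner points radially over the dish.

```bash
python3 -m jog '[0,0,0,0,0,0,1.5, 0,0,0,0,0,0,3, 0,0,0,0,0,0,4, 0,0,0,0,0,0,4.3, 0,0,0,0,0,0,4.3, 0,0,0,0,0,0,4.2, 0,0,0,0,0,0,4, 0,0,0,0,0,0,3, 0,0,0,0,0,0,1.5, 0,0,0,0,0,0,0]'
python3 - <<'E'
from station import status,viewer
from h import *
need(status.sense(),[.4426,-.1754,.158],23.4)
E
```

```text
time: 6.7
position: [0.4795, 0.1348, 0.1781]
tool_rot: [[-0.398, 0.918, -0.001], [0.918, 0.398, -0.0], [0.0, -0.001, -1.0]]
wrist_force: [0.7, 0.4, -5.7]
grip_width: 0.0239
t 6.7 pos [0.4795 0.1348 0.1781] yaw_y 23.43 z [-9.e-04 -1.e-04 -1.e+00] q [  9.5 -11.1 115.8   0.   75.3 -13.9] F [ 0.7  0.4 -5.7] w 0.0239
tool shift cm [-27.   -15.71   2.02] rz 0.03
```

```bash
python3 -m jog '[0,-0.6,-0.35,0,0,0,0, 0,-1.2,-0.7,0,0,0,0, 0,-1.8,-1.05,0,0,0,0, 0,-2.2,-1.28,0,0,0,0, 0,-2.2,-1.28,0,0,0,0, 0,-2.2,-1.28,0,0,0,0, 0,-2.2,-1.28,0,0,0,0, 0,-2.2,-1.28,0,0,0,0, 0,-2.2,-1.28,0,0,0,0, 0,-2.2,-1.28,0,0,0,0, 0,-2.2,-1.28,0,0,0,0, 0,-2.2,-1.28,0,0,0,0]'
python3 -m jog '[0,-1.8,-1.05,0,0,0,0, 0,-1.2,-0.7,0,0,0,0, 0,-0.6,-0.35,0,0,0,0, 0,0,0,0.5,0,0,0, 0,0,0,1,0,0,0, 0,0,0,0.5,0,0,0, 0,0,0,0,0,0,0]'
python3 - <<'E'
from station import status,viewer
from h import *
need(status.sense(),[.4426,-.1754,.158],23.4)
c=viewer.capture("top"); crop(c,330,490,190,350,5,"pics/t4.png")
E
```

```text
time: 8.2
position: [0.4471, -0.1356, 0.1788]
tool_rot: [[-0.397, 0.918, 0.0], [0.918, 0.397, -0.0], [-0.0, -0.0, -1.0]]
wrist_force: [-0.4, 0.3, -4.1]
grip_width: 0.0241
time: 9.07
position: [0.4424, -0.1747, 0.1576]
tool_rot: [[-0.398, 0.917, -0.002], [0.917, 0.398, 0.001], [0.002, -0.001, -1.0]]
wrist_force: [0.4, -0.8, -5.6]
grip_width: 0.0239
t 9.07 pos [ 0.4424 -0.1747  0.1576] yaw_y 23.47 z [-0.0017  0.001  -1.    ] q [-28.  -13.2 119.6   0.   73.7 -51.5] F [ 0.4 -0.8 -5.6] w 0.0239
tool shift cm [-0.07 -0.01 -0.04] rz 0.07
```

View pics/t4.png

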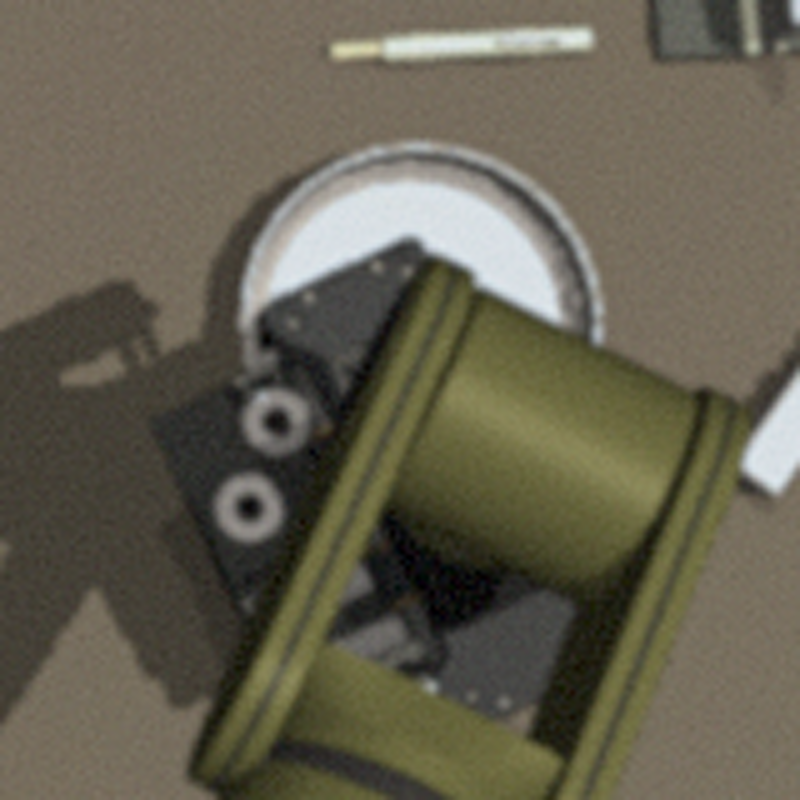

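The nut corner is over the dish (crop pixel about (414,240)), and the washers are visible in place. I'll tip about 20° in small steps first.

```bash
python3 -m jog '[0,0,0,0,0.8,0.8,0, 0,0,0,0,1.3,1.3,0, 0,0,0,0,1.4,1.4,0, 0,0,0,0,1.4,1.4,0, 0,0,0,0,1.4,1.4,0, 0,0,0,0,1.4,1.4,0, 0,0,0,0,1.4,1.4,0, 0,0,0,0,1.4,1.4,0, 0,0,0,0,1.4,1.4,0, 0,0,0,0,1.4,1.4,0, 0,0,0,0,0.8,0.8,0, 0,0,0,0,0,0,0]'
python3 - <<'E'
from station import status,viewer
from h import *
need(status.sense(),[.4426,-.1754,.158],23.4)
c=viewer.capture("top"); crop(c,330,490,190,350,4,"pics/t5.png")
c=viewer.capture("scene"); crop(c,180,360,100,260,4,"pics/s5.png")
c=viewer.capture("wrist"); cv2.imwrite("pics/w5.png",c["image"][:,:,::-1])
E
```

```text
time: 10.62
position: [0.4431, -0.1755, 0.1585]
tool_rot: [[-0.358, 0.878, -0.317], [0.902, 0.413, 0.126], [0.241, -0.241, -0.94]]
wrist_force: [0.5, -0.4, -5.3]
grip_width: 0.0238
t 10.62 pos [ 0.4431 -0.1755  0.1585] yaw_y 25.2 z [-0.3174  0.1255 -0.9399] q [-26.9   1.1 108.1  -1.8  90.6 -50.1] F [ 0.5 -0.4 -5.3] w 0.0238
tool shift cm [ 0.01 -0.02  0.07] rz 1.8
```

View pics/s5.png

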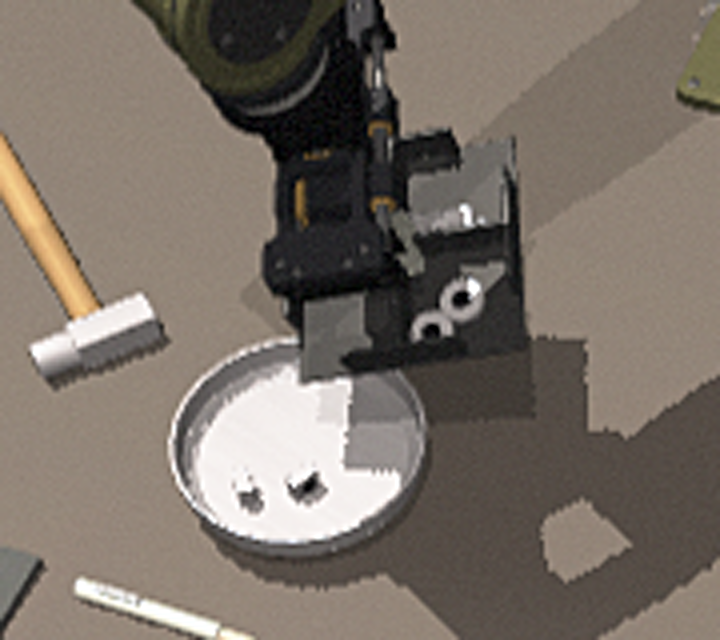

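View pics/w5.png

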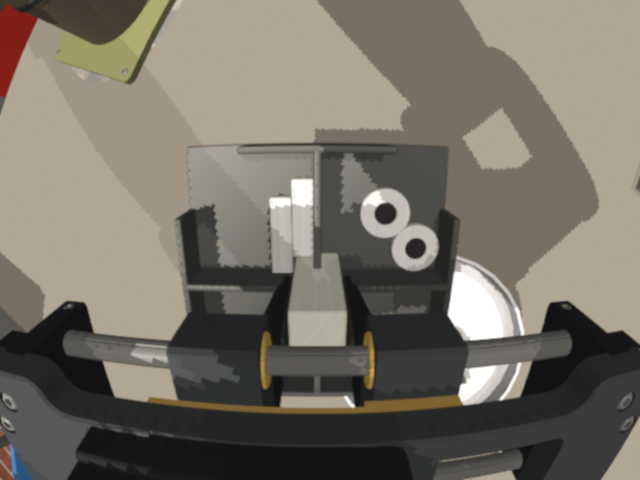

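View pics/t5.png

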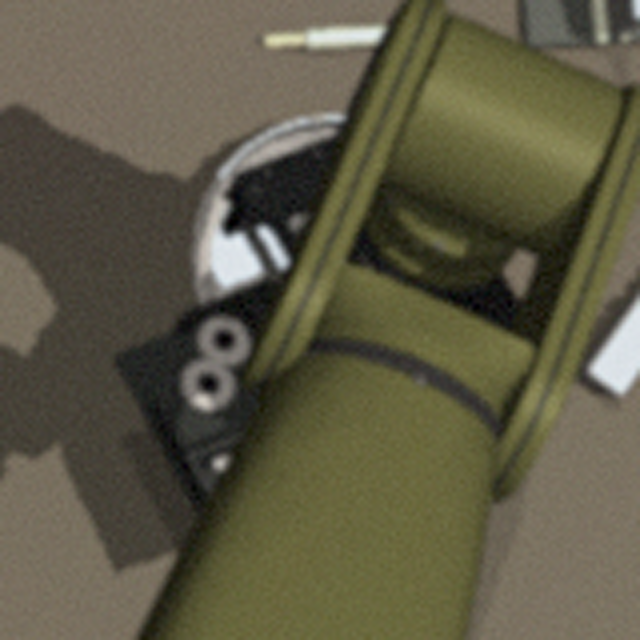

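At 20° both nuts have already run out into the dish; their two shaded shapes are at (250,490) and (305,485) in the scene crop. Washers and bars remain in their compartments, so I'll level the tray.

```bash
python3 -m jog '[0,0,0,0,-0.8,-0.8,0, 0,0,0,0,-1.4,-1.4,0, 0,0,0,0,-1.4,-1.4,0, 0,0,0,0,-1.4,-1.4,0, 0,0,0,0,-1.4,-1.4,0, 0,0,0,0,-1.4,-1.4,0, 0,0,0,0,-1.4,-1.4,0, 0,0,0,0,-1.4,-1.4,0, 0,0,0,0,-1.4,-1.4,0, 0,0,0,0,-1.3,-1.3,0, 0,0,0,0,-0.8,-0.8,0, 0,0,0,0,0,0,0]'
python3 -m jog '[0,0,0,-0.5,0,0,0, 0,0,0,-1,0,0,0, 0,0.6,0.35,-0.5,0,0,0, 0,1.2,0.7,0,0,0,0, 0,1.8,1.05,0,0,0,0, 0,2.2,1.28,0,0,0,0, 0,2.2,1.28,0,0,0,0, 0,2.2,1.28,0,0,0,0, 0,2.2,1.28,0,0,0,0, 0,2.2,1.28,0,0,0,0, 0,2.2,1.28,0,0,0,0, 0,2.2,1.28,0,0,0,0]'
python3 -m jog '[0,2.2,1.28,0,0,0,0, 0,2.2,1.28,0,0,0,0, 0,1.8,1.05,0,0,0,0, 0,1.2,0.7,0,0,0,0, 0,0.6,0.35,0,0,0,0, 0,0,0,0,0,0,0]'
python3 - <<'E'
from station import status,viewer
from h import *
need(status.sense(),[.4797,.1345,.0386],53.2)
c=viewer.capture("top"); crop(c,210,490,190,350,2.8,"pics/t6.png")
c=viewer.capture("scene"); crop(c,200,440,120,280,3,"pics/s6.png")
c=viewer.capture("wrist"); cv2.imwrite("pics/w6.png",c["image"][:,:,::-1])
E
```

```text
time: 12.28
position: [0.4426, -0.1753, 0.1587]
tool_rot: [[-0.398, 0.918, 0.0], [0.918, 0.398, -0.0], [-0.0, 0.0, -1.0]]
wrist_force: [0.1, -0.8, -5.2]
grip_width: 0.024
time: 13.78
position: [0.4683, 0.0447, 0.1784]
tool_rot: [[-0.398, 0.917, -0.0], [0.917, 0.398, 0.0], [0.0, -0.0, -1.0]]
wrist_force: [-0.7, -0.4, -5.5]
grip_width: 0.0235
time: 14.52
position: [0.4796, 0.135, 0.1785]
tool_rot: [[-0.398, 0.917, -0.0], [0.917, 0.398, -0.0], [-0.0, -0.0, -1.0]]
wrist_force: [-0.1, -0.1, -3.9]
grip_width: 0.0238
t 14.53 pos [0.4796 0.135  0.1785] yaw_y 23.47 z [-3.e-04 -3.e-04 -1.e+00] q [  9.6 -11.1 115.8  -0.   75.3 -13.9] F [-0.1 -0.1 -3.9] w 0.0238
tool shift cm [-0.05 -0.   13.99] rz -29.73
```

View pics/s6.png

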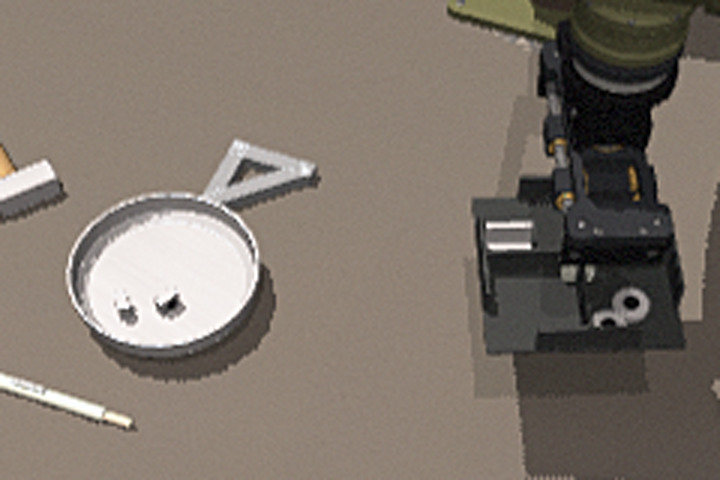

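View pics/t6.png

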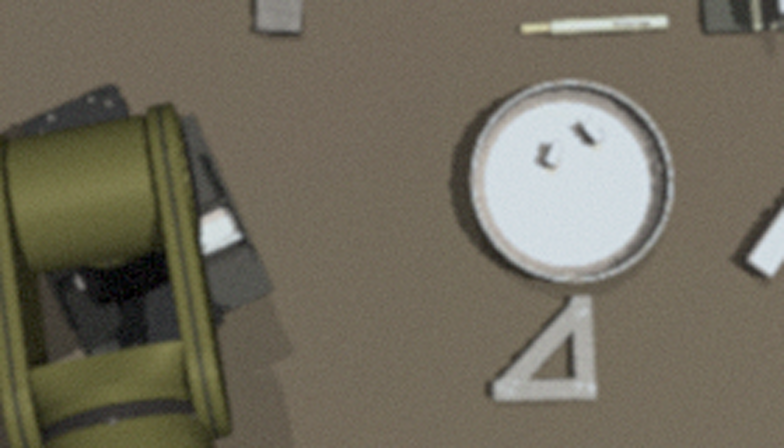

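View pics/w6.png

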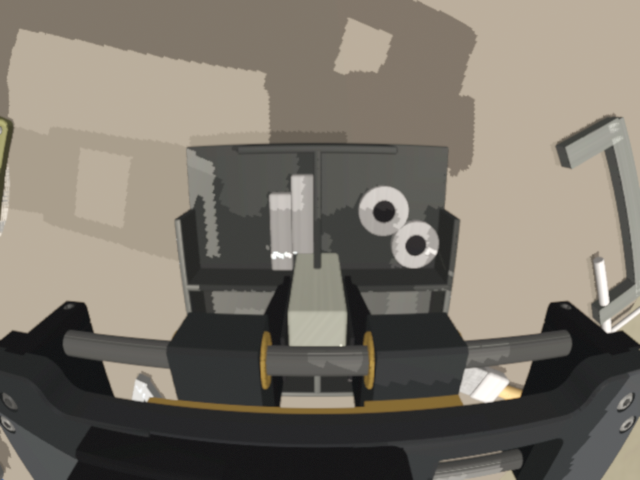

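Both nuts lie in the dish (top crop (548,153) and (590,132)), and the washers, bars and bracket are in their compartments. I'll turn the tray back and lower it to its original spot.

```bash
python3 -m jog '[0,0,0,0,0,0,-1.5, 0,0,0,0,0,0,-3, 0,0,0,0,0,0,-4, 0,0,0,0,0,0,-4.3, 0,0,0,0,0,0,-4.3, 0,0,0,0,0,0,-4.2, 0,0,0,0,0,0,-4, 0,0,0,0,0,0,-3, 0,0,0,0,0,0,-1.5, 0,0,0,0,0,0,0]'
python3 -m jog '[0,0,0,0.7,0,0,0, 0,0,0,1.5,0,0,0, 0,0,0,2,0,0,0, 0,0,0,2,0,0,0, 0,0,0,2,0,0,0, 0,0,0,2,0,0,0, 0,0,0,1.5,0,0,0, 0,0,0,1,0,0,0, 0,0,0,0.5,0,0,0, 0,0,0,0.3,0,0,0, 0,0,0,0.2,0,0,0, 0,0,0,0,0,0,0]'
python3 -m jog '[0,0,0,0,0,0,0, 0,0,0,0,0,0,0]'
```

```text
time: 15.92
position: [0.4797, 0.1346, 0.1787]
tool_rot: [[-0.801, 0.599, 0.0], [0.599, 0.801, -0.0], [-0.0, 0.0, -1.0]]
wrist_force: [0.3, -0.6, -5.1]
grip_width: 0.0241
time: 17.42
position: [0.48, 0.1349, 0.042]
tool_rot: [[-0.801, 0.599, 0.001], [0.599, 0.801, 0.0], [-0.0, 0.0, -1.0]]
wrist_force: [0.1, -0.4, -5.5]
grip_width: 0.0243
time: 17.68
position: [0.4799, 0.1349, 0.0419]
tool_rot: [[-0.801, 0.599, 0.0], [0.599, 0.801, 0.0], [-0.0, 0.0, -1.0]]
wrist_force: [-0.3, 0.9, -4.5]
grip_width: 0.0235
```

```bash
python3 -m jog '[0,0,0,0.1,0,0,0, 0,0,0,0.1,0,0,0, 0,0,0,0,0,0,0, 0,0,0,0,0,0,0]'
python3 -m jog '[0,0,0,0.05,0,0,0, 0,0,0,0.05,0,0,0, 0,0,0,0,0,0,0, 0,0,0,0,0,0,0]'
```

```text
time: 18.18
position: [0.4797, 0.1348, 0.0396]
tool_rot: [[-0.801, 0.599, -0.0], [0.599, 0.801, -0.0], [0.0, -0.0, -1.0]]
wrist_force: [0.3, 0.8, -4.3]
grip_width: 0.0238
time: 18.68
position: [0.4797, 0.1348, 0.0387]
tool_rot: [[-0.801, 0.599, -0.0], [0.599, 0.801, -0.0], [0.0, -0.0, -1.0]]
wrist_force: [-0.3, 0.8, -4.3]
grip_width: 0.0241
```

```bash
python3 -m jog '[0,0,0,0.04,0,0,0, 0,0,0,0.03,0,0,0, 0,0,0,0,0,0,0, 0,0,0,0,0,0,0]'

```

```text
time: 19.18
position: [0.4801, 0.1349, 0.0386]
tool_rot: [[-0.801, 0.599, 0.001], [0.599, 0.801, 0.0], [-0.0, 0.0, -1.0]]
wrist_force: [-2.5, -0.0, 3.6]
grip_width: 0.0237
```

The tray is on the bench (upward force +3.6 N). I'll release it, then rise.

```bash
python3 -m jog '[3.5,0,0,0,0,0,0, 5,0,0,0,0,0,0, 9.5,0,0,0,0,0,0, 9.5,0,0,0,0,0,0, 9.5,0,0,0,0,0,0, 9.5,0,0,0,0,0,0, 9.5,0,0,0,0,0,0, 9.5,0,0,0,0,0,0]'
python3 -m jog '[9.5,0,0,-0.5,0,0,0, 9.5,0,0,-1.5,0,0,0, 9.5,0,0,-3,0,0,0, 9.5,0,0,-4,0,0,0, 9.5,0,0,-4,0,0,0, 9.5,0,0,-4,0,0,0, 9.5,4.3,2.4,0,0,0,0, 9.5,4.3,2.4,0,0,0,0, 9.5,4.3,2.4,0,0,0,0, 9.5,4.3,2.4,0,0,0,0, 9.5,4.3,2.4,0,0,0,0, 9.5,0,0,0,0,0,0]'
python3 - <<'E'
from station import status,viewer
from h import *
need(status.sense(),[.4797,.1345,.0386],53.2)
c=viewer.capture("top"); cv2.imwrite("pics/t8.png",c["image"][:,:,::-1]);crop(c,210,470,190,340,3,"pics/t8c.png")
P=cloud(c);z=P[...,2];m=((z>.018)).astype(np.uint8); m[:,:215]=0; m[:,320:]=0;m[:230]=0;m[335:]=0
v,u=np.nonzero(m*(z>.06));k=P[v,u];print(len(u),k.mean(0))
v,u=np.nonzero(m*(z<.1));print(cv2.minAreaRect(P[v,u][:,:2].astype(np.float32)*1000))
c=viewer.capture("scene"); crop(c,200,440,140,290,3.3,"pics/s8.png")
E
```

```text
time: 20.18
position: [0.4797, 0.1348, 0.038]
tool_rot: [[-0.801, 0.599, 0.0], [0.599, 0.801, -0.0], [-0.0, 0.0, -1.0]]
wrist_force: [0.6, -0.1, 1.1]
grip_width: 0.0938
time: 21.68
position: [0.3781, 0.362, 0.2093]
tool_rot: [[-0.804, 0.595, 0.001], [0.595, 0.804, 0.001], [-0.0, 0.001, -1.0]]
wrist_force: [0.2, -0.4, -0.2]
grip_width: 0.0946
t 21.68 pos [0.3781 0.362  0.2093] yaw_y 53.5 z [ 9.0e-04  1.1e-03 -1.0e+00] q [ 37.9  -9.  111.    0.   78.  -15.6] F [ 0.2 -0.4 -0.2] w 0.0946
tool shift cm [-21.7  -12.26  17.05] rz 0.3
120 [0.47962404 0.13414758 0.0755625 ]
((480.3447265625, 134.67176818847656), (150.3240203857422, 149.8577880859375), 53.435367584228516)
```

View pics/t8.png

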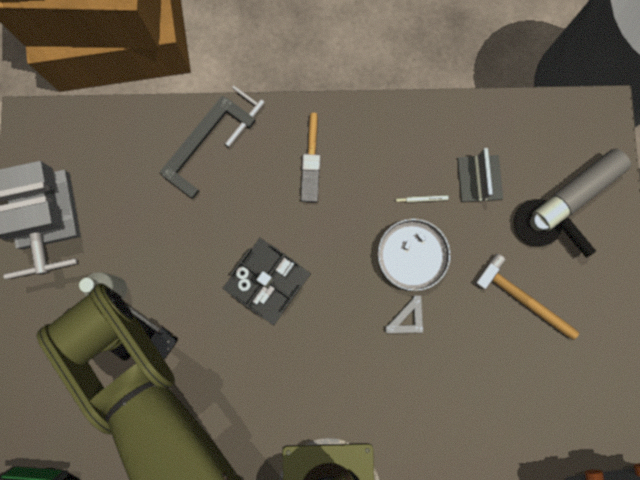

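View pics/t8c.png

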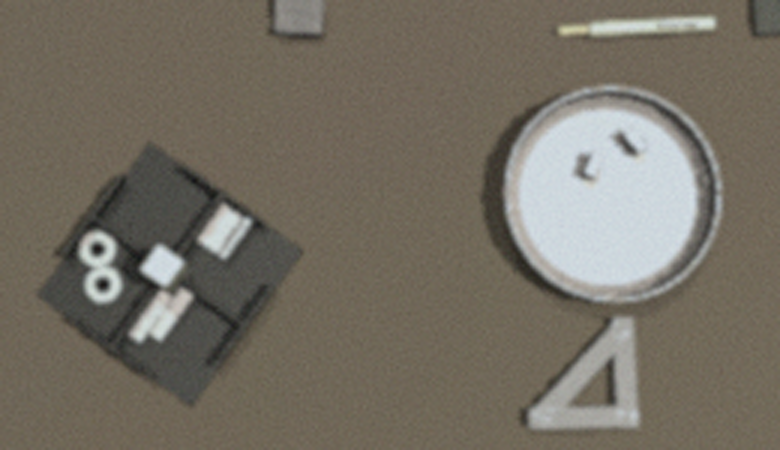

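View pics/s8.png

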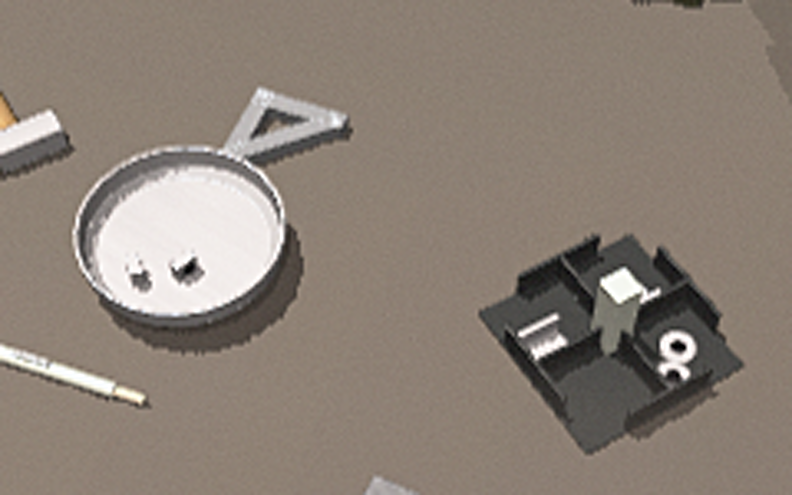

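The nuts' compartment is empty. Both nuts are in the dish, everything else is in its own compartment, and the tray is flat at its old pose. I'll hand in.

```bash
python3 -m jog '[9.5,0,0,0,0,0,0]' && python3 -c "
from station import bot; print(bot.sign_off())"
```

```text
time: 21.9
position: [0.3799, 0.3589, 0.2084]
tool_rot: [[-0.8, 0.6, 0.001], [0.6, 0.8, 0.0], [-0.0, 0.0, -1.0]]
wrist_force: [0.2, 0.8, 0.7]
grip_width: 0.0951
the job is handed in; nothing more can be done
None
```

The two square weld nuts are in the dish, and the tray is back flat on the bench and released. I handed the job in at about 22 s of the 64 s allowed.

I gripped the tray by its post, lifted it level and turned it about 30° so the nut corner pointed over the dish. I planned for a lean of about 40°, but both nuts had already run out when I stopped to look at about 20°. I levelled the tray there and carried it back to where it started.

**Last checks, top and scene cameras:**
- **Nuts:** both are in the dish and their compartment is empty.
- **Other tray parts:** washers, bars and bracket have shifted but are each still in their own compartment.
- **Tray:** it stands within about 1 mm and 0.3° of its original pose.
- **Bystanders:** marker, brush, hammer, coupon and bottle look unmoved in the pictures; I did not measure their positions.
- **Robot:** the gripper is open and clear of everything, with wrist force near zero.

No check failed or disagreed.

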